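# Clear the drill vise and hold the chip bin open

## Task

Clear the drill vise so that I can sweep it out: slide its jaw all the way back, lift the drilled steel bracket out, stand it upright in the middle of the black rubber mat and let go of it. Then take the chip bin's sprung lid by its wire handle, raise it to 60 degrees from closed and hold it there: finish still holding the lid, as it falls shut when let go. Leave the glue bottle, the masking tape and the brush behind the vise where they are.

Things in the scene. Friction and masses are not known exactly. Their poses are not given: they have to be found in the camera images.
- vise: low blue drill vise fixed to the table, 185 (x) x 75 (y) mm, four bolted feet reaching 66 mm to either side. Origin on the table under the middle of the clamped bracket; steel bed 30 mm above the table. x runs from the sliding jaw to the fixed jaw (away from the robot), z up. Fixed jaw: face 16 mm from the origin, top 55 mm above the table; the sliding jaw's top is 52 mm above the table
- vise_jaw (a joint): the sliding jaw (m): 0 = clamped, grows as it slides along the vise's -x, 0.030 = fully back at its stop; starts at 0 to 0.003. About 3 N friction; stays where left. Its toe reaches 7 mm over the bracket's foot, so the bracket cannot be lifted until the jaw is back
- vise_jaw_tab (a point): grip point of the orange upright tab on the sliding jaw, 10 mm below the tab's top and 74 mm above the table; 52 mm from the vise's origin along its -x when clamped. The tab is 14 (x) x 30 (y) mm and rises 32 mm above the jaw. Moves with the jaw; axes as the vise
- bracket: loose finished part of welded steel, inverted T: foot 30 (x) x 110 (y) x 8 mm, on it an upright web 8 (x) x 110 (y) mm, top 58 mm above the underside, with two 12 mm holes 36 mm either side of the middle. 0.3 to 0.45 kg. Origin at the centre of the underside, z up, y along its length. At first it stands on the vise's bed, its y along the vise's y, its middle within 8 mm of the vise's
- mat: black rubber mat fixed on the table, 160 (x) x 200 (y) x 5 mm, origin at the centre of its underside; to the left or the right of the vise.
- chip_bin: grey open bin fixed to the table, 150 x 150 x 70 mm, on the other side of the vise from the mat, with a yellow hinged lid. Origin at the centre of its underside; its front (with the handle) faces -x, the hinge is along its far (+x) edge.
- bin_lid (a joint): angle of the yellow lid (rad): 0 = shut, grows as the front edge is raised, 1.047 = 60 degrees, stop at 1.75. The lid (5 mm thick, 0.2 kg) falls and springs shut from any angle; about 2 N at the handle holds it.
- bin_lid_bar (a point): middle of the straight wire bar of the lid's handle: a 10 mm round bar along the bin's y, 74 mm clear between its two arms, standing 44 mm out from the lid's front edge; 195 mm from the hinge line and 76 mm above the table when shut. Moves with the lid.
- bin_lid_hinge (a point): middle of the lid's hinge line, fixed, 75 mm from the bin's origin along its x and 71 mm above the table; the lid turns about this point's y axis. The handle bar lies 5 mm above the plane through the hinge when the lid is shut.
- glue_bottle: white glue bottle with orange cap, 62 mm across, 167 tall, standing behind and left of the vise, origin at its underside; leave alone
- masking_tape: roll of cream masking tape lying flat, 104 across, 25 tall, origin at its underside; leave alone
- brush: paint brush with wooden handle lying behind the vise, 52 x 218 x 18 mm, origin at its underside; leave alone

How it is judged:
On the way, in this order (a step that is already met when the one before it is completed fails the run):
1. the vise jaw is slid back (at least 24 of its 30 mm) with the bracket still standing in the vise (value of joint vise_jaw above 0.024 m and z of bracket in the frame of vise below 0.04 m and horizontal distance between bracket and vise below 0.04 m), for 0.1 s.
2. the bracket is lifted clear of the vise (z of bracket in the frame of vise above 0.06 m), for 0.1 s.
3. the bracket stands upright near the middle of the mat, released and at rest (horizontal distance between bracket and mat below 0.05 m and z of bracket in the frame of mat below 0.012 m and angle between bracket's own z axis and vertical below 0.12 rad and contact force between the fingers and bracket below 0.1 N and linear speed of bracket below 0.02 m/s), for 0.3 s.
At the end, for the whole second after the job is handed in: the lid is held still by the fingers alone at 60 degrees within 5 degrees (0.96 to 1.135 rad), nothing else propping it; the jaw is still at least 24 mm back; the bracket stands upright on the mat, its middle within 50 mm of the mat's middle, released and at rest (all of step 3 and value of joint bin_lid between 0.96 and 1.135 rad and not (velocity of joint bin_lid above 0.05 rad/s) and not (velocity of joint bin_lid below -0.05 rad/s) and contact force between the fingers and chip_bin above 0.5 N and value of joint vise_jaw above 0.024 m and contact force between chip_bin and bracket below 0.1 N and contact force between chip_bin and glue_bottle below 0.1 N and contact force between chip_bin and masking_tape below 0.1 N and contact force between chip_bin and brush below 0.1 N); the arm keeps its last pose, push and grip.
It fails at once if the glue bottle is pushed more than 30 mm or tipped over (distance of glue_bottle from where it was at the start of the episode above 0.03 m or angle between glue_bottle's own z axis and vertical above 0.4 rad).
It fails at once if the masking tape is pushed more than 30 mm or tipped over (distance of masking_tape from where it was at the start of the episode above 0.03 m or angle between masking_tape's own z axis and vertical above 0.4 rad).
It fails at once if the brush is pushed more than 30 mm or tipped over (distance of brush from where it was at the start of the episode above 0.03 m or angle between brush's own z axis and vertical above 0.4 rad).
It also fails if it takes over 67 s, if anything falls off the work surface, if the arm or the gripper's body presses on something with over 40 N, if the wrist force passes 120 N, or if a joint passes its speed limit or range.

## Robot

A 6-joint arm with a two-finger parallel gripper is mounted at the origin on a cart in front of the work surface, level with it; the furniture and walls round the work are solid. World frame = base frame: x ahead of the robot, y to its left, z up, the work surface at z = 0. Lengths are in m, angles in rad, forces in N, time in s.
With the tool pointing down it reaches from about 0.275 to 0.85 m from the base axis. Payload 19 kg.
Tool frame: the origin (TCP) lies on the front face of the gripper's body, between the roots of the fingers; the fingertips stand 73 mm ahead of it and the grasp point (between the pads) lies 54 mm ahead of it; z points along the fingers, y is the line along which they close (so a half turn about z gives the same grasp; the last joint's range is limited). The gripper opens to 85 mm and grips with 20 to 120 N. Pads are 22 mm wide; open, the fingers measure 114 mm over their backs; the gripper's body (76 mm by 85 mm) begins 54 mm behind the grasp point. The pads swing forward as they close: fully open they stand 13 mm farther back than shut.
Start: joints at [-1.44, 0.15, 1.437, -0, 1.554, -0.134], TCP at [0.15, -0.555, 0.304] pointing down, gripper open.
Joint ranges: [-2.8, 2.8], [-0.68, 2.1], [0.12, 2.68], [-1.39, 4.53], [0.16, 2.79], [-2.81, 2.81]. Speed limits (rad/s): [1.89, 1.89, 2.22, 3.01, 3.01, 3.01].

## Interface

Orientations are given as [roll, pitch, yaw] about the fixed x, y, z axes, in that order (R = Rz(yaw) Ry(pitch) Rx(roll)).
In Python, from cell import manip gives the robot as it stands.
- The arm moves only by the shell command python3 -m crank 'ROWS' [FORCE]. ROWS is JSON, a list of rows, each a list of 3 entries, a list of its own where there are three numbers: the shift along the tool's x, y, z scaled (see below), then the turn, a rotation vector about the tool's x, y, z scaled (see below), then the opening, from -1 (shut) to 1 (fully open). A call has 1 to 10 rows; each row shifts and turns the commanded pose from where the row before left it, along the tool's axes as they then stand; what a row does not reach is not made up. The controller multiplies each number of a shift by 4 cm and each number of a turn by 0.15 rad. A row lasts 1/8 s, in which the tool goes at most 62.5 mm and 10.7 degrees, less where a joint would pass 70% of its speed; a pose out of reach is approached as far as the arm can. A call with a number of a shift or a turn outside -1 to 1 is refused whole. A call with a gripper value outside its range is refused whole. The fingers move at their own pace and stop on an object; FORCE is the grip in N (left out, the last holds). Time passes only in rows, so rows that do not move let the fingers close. It gives the time, the measured TCP pose, the force, the opening and the grip force at its end, in the units of the state.
- manip.get_state(): the state, without advancing time (a new reading comes with each control period).
- manip.capture(name): name is "scene" or "top"; returns (picture, depth): 420x560x3 uint8, blue, green, red; 420x560 float32, m along the optical axis (not along the pixel's ray), 0 where there is no reading.
- manip.camera_model(name): a dict with "vertical_fov" (degrees; the focal length in pixels is half the picture's height over the tangent of half this angle, whatever the lens; pixels are square), "cx", "cy" (the principal point, pixels), "origin" and "rotation" of the camera in the world. Camera axes: x right, y down, z forward; pixel columns grow to the right and rows downward; lengths in m; the calibration is good to about 2 mm. A picture is of the moment at which its call begins. camera_model takes no time and is no camera call.
- manip.job_done(): hands the job in; it is judged then, once.
The state is a dict: "time": time; "joints": joint angles; "qd": joint speeds; "joint_efforts": joint torques, N m; "tcp_pos": TCP position; "orientation": TCP orientation; "contact_force": force on the tool from outside, world axes, zero at the start; "moment": the same for the moment, N m; "finger_gap": finger opening in m; "finger_force": force on a finger pad.
Only numpy, scipy, OpenCV 4.12 (cv2) and the standard library are available. Lean on these libraries where they do the work, as an engineer would, in place of code of your own. Each camera call takes 0.05 s, during which the arm holds its last target. There are 200 camera calls.

## Working session

There is one attempt and no reset: what is moved stays moved. The work goes in short steps, Python scripts to look and compute and a shell command to move; the robot and the scene stay as the last step left them, time stands still between calls to the robot, and variables do not carry over. Pictures are saved under pics/ and viewed, at most 10 in all, crops included, and the job is handed in when it is done.

```bash
mkdir -p pics; ls; cat > h.py <<'E'
import numpy as np,cv2
from cell import manip
from scipy.spatial.transform import Rotation as R
def cap(n):
    im,d=manip.capture(n); m=manip.camera_model(n); np.savez('pics/'+n,im=im,d=d); return im,d,m
def pts(d,m):
    f=d.shape[0]/2/np.tan(np.radians(m['vertical_fov'])/2)
    v,u=np.mgrid[:d.shape[0],:d.shape[1]]
    P=np.stack([(u-m['cx'])/f*d,(v-m['cy'])/f*d,d],-1)
    return P@np.array(m['rotation']).T+np.array(m['origin'])
E
python3 - <<'E'
from h import *
for n in('scene','top'):
    im,d,m=cap(n); cv2.imwrite(f'pics/{n}0.png',im); P=pts(d,m); print({k:(np.round(v,3).tolist() if not isinstance(v,str) else v) for k,v in m.items()},(d==0).mean())
    np.save('pics/P'+n,P)
print(manip.get_state())
E
```

```text
picsTraceback (most recent call last):
  File "<stdin>", line 3, in <module>
  File "h.py", line 10, in pts
    return P@np.array(m['rotation']).T+np.array(m['origin'])
           ~~~~~~~~~~~~~~~~~~~~~~~~~~~^~~~~~~~~~~~~~~~~~~~~~
ValueError: operands could not be broadcast together with shapes (420,560) (3,)
```

```bash
python3 - <<'E'
from h import *
for n in('scene','top'):
    print(manip.camera_model(n))
E
```

```text
{'vertical_fov': 54.749204794602626, 'cx': 281.70537464913883, 'cy': 214.54898652380868, 'origin': array([0.16274289, 0.52779918, 0.67528455]), 'rotation': array([-2.30001427e+00,  2.41525196e-04, -2.45368882e+00])}
{'vertical_fov': 51.00670975905166, 'cx': 284.22625800964465, 'cy': 207.07277466212815, 'origin': array([0.49375759, 0.00267888, 1.16991313]), 'rotation': array([-3.05455088,  0.01921048, -1.59605234])}
```

```bash
sed -i "s/np.array(m\['rotation'\]).T/R.from_euler('xyz',m['rotation']).as_matrix().T/" h.py
python3 - <<'E'
from h import *
for n in('scene','top'):
    im,d,m=cap(n); cv2.imwrite(f'pics/{n}0.png',im); P=pts(d,m); np.save('pics/P'+n,P)
    print(n,(d==0).mean(),np.histogram(P[...,2][d>0],20,(-.1,.2)))
print(manip.get_state())
E
```

```text
scene 0.049953231292517004 (array([  300,   334,   353,   312,   320,   341, 65143,  9698,  4731,
        4221,  1995,  7973,  1152,   632,   738,   947,  1225,  1504,
        1806,  2078]), array([-0.1  , -0.085, -0.07 , -0.055, -0.04 , -0.025, -0.01 ,  0.005,
        0.02 ,  0.035,  0.05 ,  0.065,  0.08 ,  0.095,  0.11 ,  0.125,
        0.14 ,  0.155,  0.17 ,  0.185,  0.2  ]))
top 0.004392006802721089 (array([  573,   641,   713,   708,   730,   720, 74337, 11199,  4225,
        5598,  2776,  5373,  1909,  1646,  1727,  1723,  1765,  1795,
        1949,  2194]), array([-0.1  , -0.085, -0.07 , -0.055, -0.04 , -0.025, -0.01 ,  0.005,
        0.02 ,  0.035,  0.05 ,  0.065,  0.08 ,  0.095,  0.11 ,  0.125,
        0.14 ,  0.155,  0.17 ,  0.185,  0.2  ]))
{'time': 0.15, 'joints': array([-1.44000546e+00,  1.50879159e-01,  1.43782594e+00,  1.24961464e-05,
        1.55381761e+00, -1.34007853e-01]), 'qd': array([ 0.00135962, -0.00256485, -0.00300756,  0.0001365 ,  0.00060725,
        0.00174667]), 'joint_efforts': array([ 2.97578670e-03, -7.13380194e+01, -5.71041727e+01, -1.63307836e-04,
        7.15381640e-03, -1.24890545e-05]), 'tcp_pos': array([ 0.15045097, -0.55485207,  0.30343839]), 'orientation': array([-3.14067260e+00, -1.36644542e-04,  2.64798435e-01]), 'contact_force': array([ 1.1585617 , -0.34302848,  0.23071751]), 'moment': array([ 0.00759429,  0.03940983, -0.10270789]), 'finger_force': 0.0, 'finger_gap': 0.08531282759744192}
```

View pics/scene0.png

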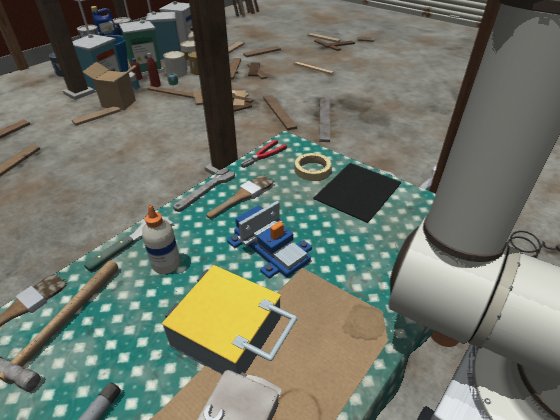

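View pics/top0.png

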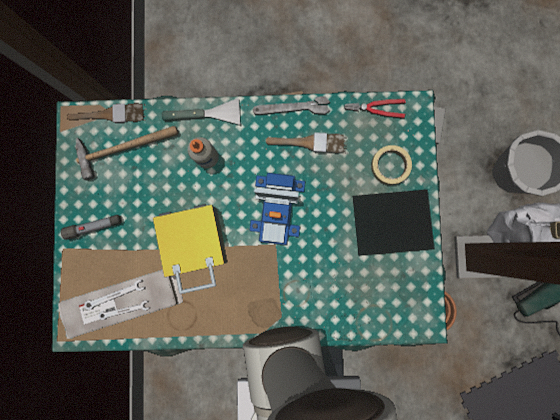

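```bash
python3 - <<'E'
from h import *
for n in('scene','top'):
    z=np.load(f'pics/{n}.npz'); im=z['im'];P=np.load(f'pics/P{n}.npy'); hsv=cv2.cvtColor(im,cv2.COLOR_BGR2HSV); Z=P[...,2]
    X,Y=P[...,0],P[...,1]; d=z['d']>0
    H,S,V=[hsv[...,i] for i in range(3)]
    print(n,'table z',np.median(Z[d&(H>75)&(H<95)&(S>120)&(abs(Z)<.02)]))
    near=d&(abs(X-.5)<.35)&(abs(Y)<.5)
    def rect(k,mask):
        nb,l,st,_=cv2.connectedComponentsWithStats(mask.astype(np.uint8)); i=1+np.argmax(st[1:,4]); mk=l==i
        q=P[mk]; (c,s,a)=cv2.minAreaRect(q[:,:2].astype(np.float32)); print(k,mk.sum(),'c',np.round(c,4),'size',np.round(s,3),'ang',round(a,2),'z',np.round(np.percentile(q[:,2],[5,50,95]),3))
    rect('lid',near&(H>20)&(H<35)&(S>150)&(abs(Z-.073)<.012))
    rect('mat',near&(V<45)&(abs(Z-.004)<.008)&(Y<-.1))
    rect('tab',near&(H<16)&(S>150)&(abs(Z-.084)<.008)&(Y<.15)&(Y>-.1))
    rect('blue',near&(H>100)&(H<125)&(S>120)&(Y<.15)&(Y>-.1)&(Z>0))
    rect('webtop',near&(S<60)&(abs(Z-.088)<.006)&(Y<.15)&(Y>-.1)&(X>.45))
    rect('fixedjaw',near&(abs(Z-.055)<.006)&(Y<.15)&(Y>-.1)&(X>.45))
    rect('bar',near&(S<70)&(abs(Z-.08)<.012)&(Y>.1)&(X<.42))
im=np.load('pics/top.npz')['im'];cv2.imwrite('pics/tc.png',cv2.resize(im[160:300,140:320],None,fx=4.4,fy=4.4,interpolation=cv2.INTER_CUBIC))
E
```

```text
scene table z -0.000259012185031271
lid 5931 c [0.5118 0.2672] size [0.152 0.152] ang 10.8 z [0.074 0.076 0.077]
mat 2746 c [ 0.5454 -0.2581] size [0.157 0.202] ang 3.58 z [0.002 0.004 0.006]
tab 73 c [0.569  0.0495] size [0.03  0.012] ang 82.06 z [0.077 0.083 0.085]
blue 592 c [0.5498 0.0834] size [0.144 0.079] ang 22.44 z [0.005 0.013 0.019]
webtop 192 c [0.6248 0.0449] size [0.11  0.011] ang 81.56 z [0.083 0.087 0.089]
fixedjaw 401 c [0.5824 0.047 ] size [0.067 0.063] ang 80.85 z [0.049 0.052 0.057]
bar 478 c [0.4081 0.247 ] size [0.04  0.094] ang 10.06 z [0.076 0.079 0.081]
top table z -0.0001552077120092754
lid 3438 c [0.513  0.2634] size [0.151 0.151] ang 10.78 z [0.072 0.076 0.079]
mat 3926 c [ 0.5488 -0.2625] size [0.158 0.198] ang 3.33 z [0.001 0.005 0.008]
tab 42 c [0.5715 0.0458] size [0.028 0.012] ang 85.81 z [0.08  0.083 0.088]
blue 762 c [0.5537 0.0493] size [0.13  0.109] ang 86.52 z [0.008 0.049 0.055]
webtop 155 c [0.6244 0.0408] size [0.11  0.009] ang 81.61 z [0.084 0.087 0.091]
fixedjaw 482 c [0.5834 0.0431] size [0.066 0.063] ang 80.67 z [0.049 0.052 0.056]
bar 221 c [0.4015 0.243 ] size [0.035 0.096] ang 0.19 z [0.076 0.079 0.083]
```

View pics/tc.png

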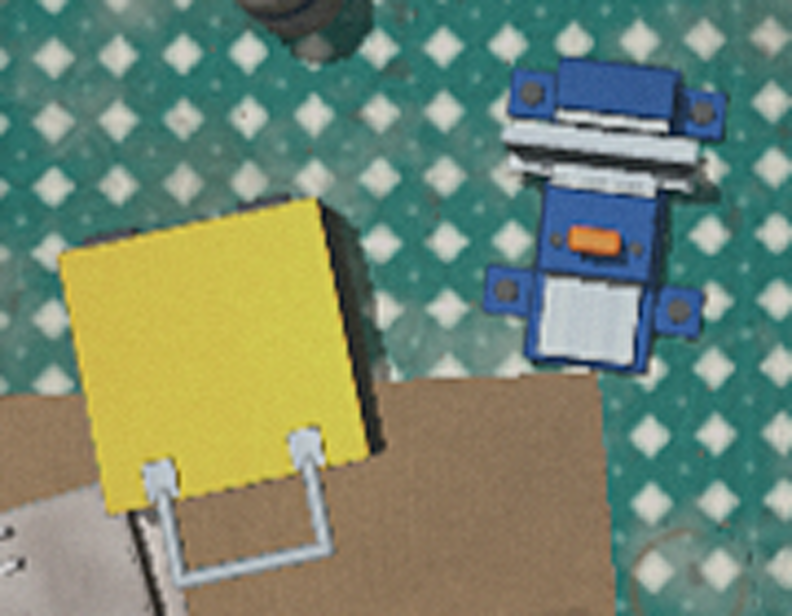

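```bash
cat > d.py <<'E'
import sys
from h import *
def delta(x,y,z,yawdeg):
    s=manip.get_state(); R0=R.from_euler('xyz',s['orientation']); R1=R.from_euler('xyz',[np.pi,0,np.radians(yawdeg)])
    t=(R0.inv()*R1).as_rotvec()/.15
    D=np.array([x,y,z])-s['tcp_pos']
    print('turn units',t.round(2),'| after turn shift units',(R1.inv().apply(D)/.04).round(2),'| now-frame shift',(R0.inv().apply(D)/.04).round(2))
    print('tcp',s['tcp_pos'].round(4),'F',s['contact_force'].round(1),'gap',s['finger_gap'].round(4),'ff',s['finger_force'],'t',s['time'])
if __name__=='__main__': delta(*map(float,sys.argv[1:]))
E
python3 -m crank '[[[0,0,0],[0,0,-0.964],-0.06],[[0,0,0],[0,0,-0.964],-0.06],[[0,0,0],[0,0,-0.964],-0.06],[[0,0,0],[0,0,-0.964],-0.06],[[0,0,0],[0,0,-0.964],-0.06],[[0,0,0],[0,0,-0.964],-0.06],[[0,0,0],[0,0,-0.964],-0.06],[[0,0,0],[0,0,-0.964],-0.06],[[0,0,0],[0,0,0],-0.06]]' 40
python3 d.py .570 .0475 .2 81.6
```

```text
time: 1.27
tcp_pos: [0.1505, -0.5549, 0.3036]
orientation: [-3.141, -0.0, 1.421]
contact_force: [-1.3, 0.4, 0.2]
finger_gap: 0.0403
finger_force: 0.0
turn units [-0.   -0.   -0.02] | after turn shift units [16.43  8.18  2.59] | now-frame shift [16.46  8.12  2.6 ]Traceback (most recent call last):
  File "d.py", line 9, in <module>
    if __name__=='__main__': delta(*map(float,sys.argv[1:]))
                             ~~~~~^^^^^^^^^^^^^^^^^^^^^^^^^^
  File "d.py", line 8, in delta
    print('tcp',s['tcp_pos'].round(4),'F',s['contact_force'].round(1),'gap',s['finger_gap'].round(4),'ff',s['finger_force'],'t',s['time'])
                                                                            ^^^^^^^^^^^^^^^^^^^^^
AttributeError: 'float' object has no attribute 'round'
```

```bash
sed -i "s/s\['finger_gap'\].round(4)/round(s['finger_gap'],4)/" d.py
python3 -m crank '[[[0.82,0.41,0.13],[0,0,0],-0.06],[[0.82,0.41,0.13],[0,0,0],-0.06],[[0.82,0.41,0.13],[0,0,0],-0.06],[[0.82,0.41,0.13],[0,0,0],-0.06],[[0.82,0.41,0.13],[0,0,0],-0.06],[[0.82,0.41,0.13],[0,0,0],-0.06],[[0.82,0.41,0.13],[0,0,0],-0.06],[[0.82,0.41,0.13],[0,0,0],-0.06],[[0.82,0.41,0.13],[0,0,0],-0.06],[[0.82,0.41,0.13],[0,0,0],-0.06]]' >/dev/null
python3 -m crank '[[[0.82,0.41,0.13],[0,0,0],-0.06],[[0.82,0.41,0.13],[0,0,0],-0.06],[[0.82,0.41,0.13],[0,0,0],-0.06],[[0.82,0.41,0.13],[0,0,0],-0.06],[[0.82,0.41,0.13],[0,0,0],-0.06],[[0.82,0.41,0.13],[0,0,0],-0.06],[[0.82,0.41,0.13],[0,0,0],-0.06],[[0.82,0.41,0.13],[0,0,0],-0.06],[[0.82,0.41,0.13],[0,0,0],-0.06],[[0,0,0],[0,0,0],-0.06]]'
python3 d.py .570 .047 .131 81.6
```

```text
time: 3.78
tcp_pos: [0.5518, 0.0167, 0.2043]
orientation: [-3.14, -0.0, 1.42]
contact_force: [-0.6, -0.5, 0.3]
finger_gap: 0.04
finger_force: 0.0
turn units [-0.01 -0.   -0.03] | after turn shift units [0.81 0.34 1.83] | now-frame shift [0.82 0.34 1.83]
tcp [0.5518 0.0167 0.2043] F [-0.6 -0.5  0.3] gap 0.04 ff 0.0 t 3.775
```

```bash

python3 -m crank '[[[0.41,0.17,0],[0,0,0],-0.06],[[0.41,0.17,0],[0,0,0],-0.06],[[0,0,0.6],[0,0,0],-0.06],[[0,0,0.6],[0,0,0],-0.06],[[0,0,0.4],[0,0,0],-0.06],[[0,0,0.23],[0,0,0],-0.06],[[0,0,0],[0,0,0],-0.06],[[0,0,0],[0,0,0],-0.06]]'
python3 - <<'E'
from h import *
im,d,m=cap('scene'); cv2.imwrite('pics/s1.png',cv2.resize(im[180:300,190:350],None,fx=4.5,fy=4.5,interpolation=cv2.INTER_CUBIC))
E
```

```text
time: 4.78
tcp_pos: [0.5699, 0.0454, 0.1327]
orientation: [3.141, -0.0, 1.421]
contact_force: [0.1, 0.4, 1.3]
finger_gap: 0.0402
finger_force: 0.0
```

View pics/s1.png

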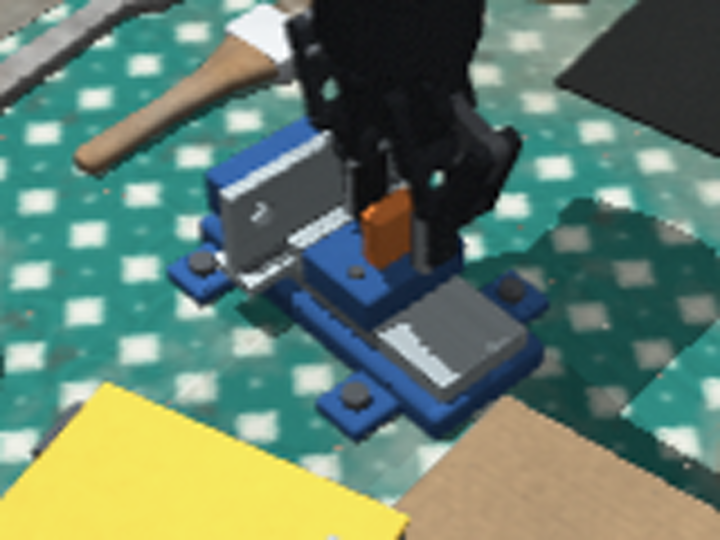

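```bash

python3 -m crank '[[[0,0,0],[0,0,0],-0.9],[[0,0,0],[0,0,0],-0.9],[[0,0,0],[0,0,0],-0.9],[[0,0,0],[0,0,0],-0.9]]' 40
python3 -m crank '[[[0,-0.14,0],[0,0,0],-0.9],[[0,-0.14,0],[0,0,0],-0.9],[[0,-0.14,0],[0,0,0],-0.9],[[0,-0.14,0],[0,0,0],-0.9],[[0,-0.14,0],[0,0,0],-0.9],[[0,0,0],[0,0,0],-0.9],[[0,0,0],[0,0,0],-0.9]]'
```

```text
time: 5.32
tcp_pos: [0.5699, 0.0454, 0.1326]
orientation: [3.14, -0.0, 1.422]
contact_force: [0.4, -0.5, 6.4]
finger_gap: 0.013
finger_force: 39.6
time: 6.2
tcp_pos: [0.5438, 0.0492, 0.1327]
orientation: [3.136, -0.0, 1.421]
contact_force: [22.8, -2.6, -7.1]
finger_gap: 0.0132
finger_force: 43.0
```

```bash

python3 -m crank '[[[0,0.03,0],[0,0,0],-0.06],[[0,0,0],[0,0,0],-0.06],[[0,0,0],[0,0,0],-0.06],[[0,0,-0.5],[0,0,0],-0.06],[[0,0,-0.7],[0,0,0],-0.06],[[0,0,-0.7],[0,0,0],-0.06],[[0,0,0],[0,0,0],-0.06]]'
python3 - <<'E'
from h import *
im,d,m=cap('scene'); P=pts(d,m); H,S,V=cv2.split(cv2.cvtColor(im,cv2.COLOR_BGR2HSV)); Z=P[...,2]
near=(d>0)&(abs(P[...,0]-.57)<.15)&(abs(P[...,1]-.04)<.12)
for k,mk in(('tab',near&(H<16)&(S>150)&(abs(Z-.081)<.005)),('web',near&(S<60)&(V>60)&(abs(Z-.088)<.004)&(P[...,0]>.55))):
    q=P[mk]; print(k,mk.sum(),cv2.minAreaRect(q[:,:2].astype(np.float32)))
E
python3 d.py .6245 .0425 .190 81.6
```

```text
time: 7.08
tcp_pos: [0.5436, 0.0494, 0.21]
orientation: [3.138, -0.0, 1.422]
contact_force: [-0.2, -0.3, -0.8]
finger_gap: 0.0404
finger_force: 0.0
tab 78 ((0.5414637923240662, 0.0541529506444931), (0.0286864060908556, 0.011959008872509003), 81.47891998291016)
web 140 ((0.6252186298370361, 0.04997226968407631), (0.09811154752969742, 0.010091869160532951), 81.66898345947266)
turn units [ 0.01 -0.   -0.02] | after turn shift units [0.12 2.04 0.46] | now-frame shift [0.13 2.04 0.46]
tcp [0.5432 0.0495 0.2085] F [-0.6  0.7  0.1] gap 0.0399 ff 0.0 t 7.125
```

```bash

python3 -m crank '[[[0,0.5,0],[0,0,0],-0.06],[[0.13,0.8,0],[0,0,0],-0.06],[[0,0.74,0],[0,0,0],-0.06],[[0,0,0.4],[0,0,0],-0.06],[[0,0,0.7],[0,0,0],-0.06],[[0,0,0.5],[0,0,0],-0.06],[[0,0,0.32],[0,0,0],-0.06],[[0,0,0],[0,0,0],-0.06],[[0,0,0],[0,0,0],-0.06]]'
python3 -m crank '[[[0,0,0],[0,0,0],-1],[[0,0,0],[0,0,0],-1],[[0,0,0],[0,0,0],-1],[[0,0,0],[0,0,0],-1],[[0,0,0],[0,0,0],-1]]' 70
python3 d.py .6245 .0425 .190 81.6
```

```text
time: 8.25
tcp_pos: [0.6248, 0.0424, 0.132]
orientation: [3.14, -0.0, 1.422]
contact_force: [-0.4, -0.1, 1.4]
finger_gap: 0.0399
finger_force: 0.0
time: 8.88
tcp_pos: [0.6247, 0.0424, 0.1316]
orientation: [3.141, -0.0, 1.422]
contact_force: [1.2, 0.0, 6.0]
finger_gap: 0.0066
finger_force: 72.5
turn units [ 0.01 -0.   -0.02] | after turn shift units [ 0.   -0.01 -1.46] | now-frame shift [ 0.   -0.01 -1.46]
tcp [0.6247 0.0424 0.1316] F [1.2 0.  6. ] gap 0.0066 ff 72.5248570740223 t 8.875
```

```bash

python3 -m crank '[[[0,0,-0.2],[0,0,0],-1],[[0,0,-0.4],[0,0,0],-1],[[0,0,-0.5],[0,0,0],-1],[[0,0,-0.5],[0,0,0],-1],[[0,0,-0.5],[0,0,0],-1],[[0,0,-0.3],[0,0,0],-1],[[0,0,0],[0,0,0],-1],[[0,0,0],[0,0,0],-1]]'
python3 - <<'E'
from h import *
im,d,m=cap('scene'); cv2.imwrite('pics/s2.png',cv2.resize(im[150:300,190:390],None,fx=3.8,fy=3.8))
E
python3 d.py .547 -.2605 .190 90
```

```text
time: 9.88
tcp_pos: [0.6243, 0.0425, 0.2264]
orientation: [-3.141, -0.0, 1.422]
contact_force: [0.6, 0.8, -3.0]
finger_gap: 0.0069
finger_force: 71.3
turn units [-0.01 -0.   -0.99] | after turn shift units [-7.57 -1.93  0.91] | now-frame shift [-7.78 -0.78  0.91]
tcp [0.6243 0.0424 0.2262] F [-0.  -0.2 -3.6] gap 0.0065 ff 71.26482032239437 t 9.925
```

View pics/s2.png

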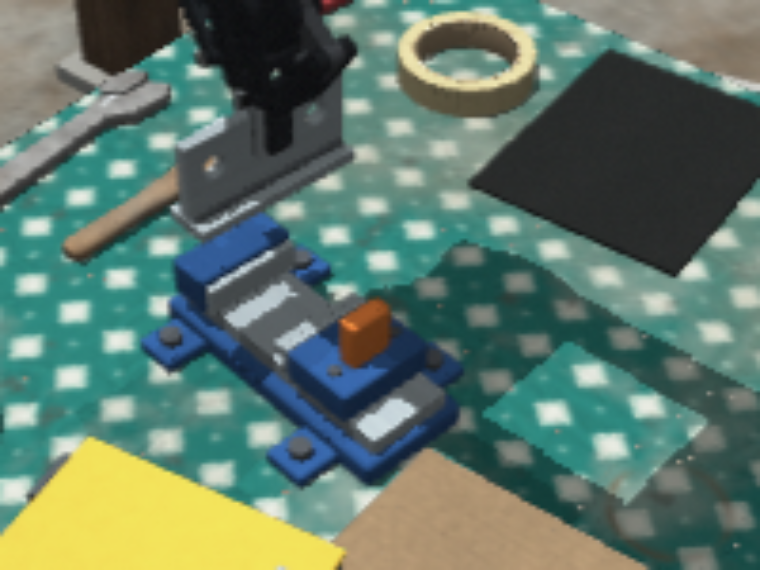

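```bash

python3 -m crank '[[[-0.3,-0.03,0],[0,0,0],-1],[[-0.6,-0.06,0],[0,0,0],-1],[[-0.7,-0.07,0],[0,0,0],-1],[[-0.7,-0.07,0],[0,0,0],-1],[[-0.7,-0.07,0],[0,0,0],-1],[[-0.7,-0.07,0],[0,0,0],-1],[[-0.7,-0.07,0],[0,0,0],-1],[[-0.7,-0.07,0],[0,0,0],-1],[[-0.7,-0.07,0],[0,0,0],-1],[[-0.7,-0.07,0],[0,0,0],-1]]' >/dev/null
python3 -m crank '[[[-0.6,-0.06,0],[0,0,0],-1],[[-0.4,-0.06,0],[0,0,0],-1],[[-0.28,-0.04,0],[0,0,0],-1],[[0,0,0.5],[0,0,0],-1],[[0,0,0.5],[0,0,0],-1],[[0,0,0.5],[0,0,0],-1],[[0,0,0.5],[0,0,0],-1],[[0,0,0.5],[0,0,0],-1],[[0,0,0],[0,0,0],-1],[[0,0,0],[0,0,0],-1]]'
python3 d.py .547 -.2605 .1066 81.6
```

```text
time: 12.42
tcp_pos: [0.5465, -0.2606, 0.1279]
orientation: [3.141, 0.0, 1.422]
contact_force: [0.3, -1.0, -2.4]
finger_gap: 0.0067
finger_force: 71.0
turn units [ 0.    0.   -0.02] | after turn shift units [0.   0.01 0.53] | now-frame shift [0.   0.01 0.53]
tcp [ 0.5465 -0.2606  0.1279] F [ 0.3 -1.  -2.4] gap 0.0067 ff 70.96311785280704 t 12.425
```

```bash

python3 -m crank '[[[0,0,0.25],[0,0,0],-1],[[0,0,0.15],[0,0,0],-1],[[0,0,0.07],[0,0,0],-1],[[0,0,0.04],[0,0,0],-1],[[0,0,0.02],[0,0,0],-1],[[0,0,0],[0,0,0],-1],[[0,0,0],[0,0,0],-1]]'
```

```text
time: 13.3
tcp_pos: [0.5463, -0.2605, 0.1066]
orientation: [3.141, 0.0, 1.422]
contact_force: [-2.7, 2.1, 5.7]
finger_gap: 0.0066
finger_force: 72.4
```

```bash

python3 -m crank '[[[0,0,0],[0,0,0],-0.3],[[0,0,0],[0,0,0],-0.06],[[0,0,0],[0,0,0],-0.06],[[0,0,0],[0,0,0],-0.06],[[0,0,-0.3],[0,0,0],-0.06],[[0,0,-0.6],[0,0,0],-0.06],[[0,0,-0.8],[0,0,0],-0.06],[[0,0,-0.8],[0,0,0],-0.06],[[0,0,-0.8],[0,0,0],-0.06],[[0,0,0],[0,0,0],-0.06]]'
python3 - <<'E'
from h import *
im,d,m=cap('scene'); cv2.imwrite('pics/s3.png',cv2.resize(im[120:270,230:430],None,fx=3.8,fy=3.8))
P=pts(d,m); H,S,V=cv2.split(cv2.cvtColor(im,cv2.COLOR_BGR2HSV)); Z=P[...,2]
mk=(d>0)&(abs(P[...,0]-.55)<.09)&(abs(P[...,1]+.26)<.1)&(abs(Z-.061)<.004)
print(mk.sum(),cv2.minAreaRect(P[mk][:,:2].astype(np.float32)))
E
python3 d.py .3946 .2427 .24 100.8
```

```text
time: 14.55
tcp_pos: [0.5468, -0.2608, 0.2415]
orientation: [3.137, 0.002, 1.422]
contact_force: [0.1, 0.5, -0.2]
finger_gap: 0.0398
finger_force: 0.0
124 ((0.5439876914024353, -0.25713592767715454), (0.10853317379951477, 0.011402519419789314), 81.31993865966797)
turn units [ 0.01  0.01 -2.25] | after turn shift units [ 1.307e+01 -1.370e+00 -1.000e-02] | now-frame shift [11.88 -5.62 -0.03]
tcp [ 0.5464 -0.2606  0.2396] F [ 0.1 -0.6 -0.6] gap 0.0403 ff 0.0 t 14.6
```

View pics/s3.png

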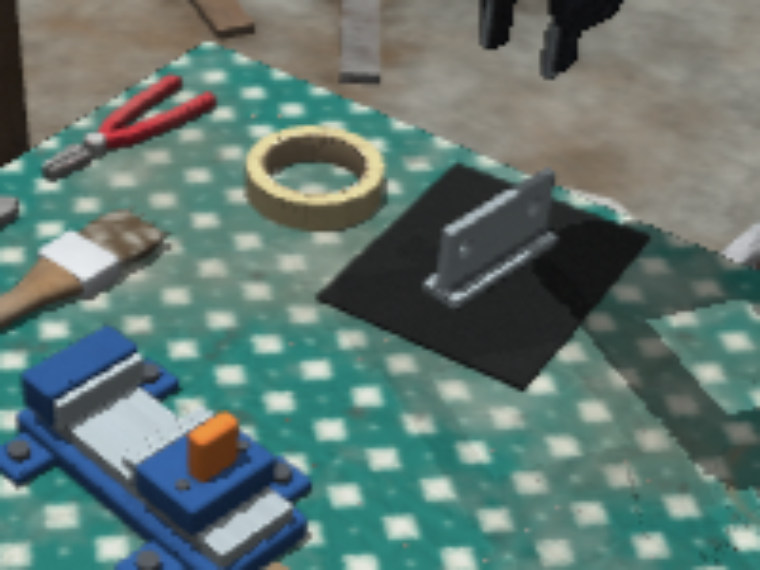

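```bash

python3 -m crank '[[[0,0,0],[0,0,-0.75],-0.06],[[0,0,0],[0,0,-0.75],-0.06],[[0,0,0],[0,0,-0.75],-0.06],[[0.4,-0.04,0],[0,0,0],-0.06],[[0.8,-0.085,0],[0,0,0],-0.06],[[0.8,-0.085,0],[0,0,0],-0.06],[[0.8,-0.085,0],[0,0,0],-0.06],[[0.8,-0.085,0],[0,0,0],-0.06],[[0.8,-0.085,0],[0,0,0],-0.06],[[0.8,-0.085,0],[0,0,0],-0.06]]' >/dev/null
python3 -m crank '[[[0.8,-0.085,0],[0,0,0],-0.06],[[0.8,-0.085,0],[0,0,0],-0.06],[[0.8,-0.085,0],[0,0,0],-0.06],[[0.8,-0.085,0],[0,0,0],-0.06],[[0.8,-0.085,0],[0,0,0],-0.06],[[0.8,-0.085,0],[0,0,0],-0.06],[[0.8,-0.085,0],[0,0,0],-0.06],[[0.8,-0.085,0],[0,0,0],-0.06],[[0.8,-0.085,0],[0,0,0],-0.06],[[0,0,0],[0,0,0],-0.06]]'
python3 d.py .3946 .2427 .13 100.8
python3 - <<'E'
from h import *
P=np.load('pics/Pscene.npy'); im=np.load('pics/scene.npz')['im']; S=cv2.cvtColor(im,cv2.COLOR_BGR2HSV)[...,1]
u=np.array([np.cos(np.radians(10.8)),np.sin(np.radians(10.8))]); v=np.array([-u[1],u[0]])
for n in('scene','top'):
    P=np.load(f'pics/P{n}.npy'); q=P[(abs(P[...,2]-.078)<.006)&(P[...,1]>.1)&(P[...,0]<.45)&(P[...,0]>.3)]
    a=q[:,:2]@u; b=q[:,:2]@v
    m=(abs(b-np.dot([.3946,.2427],v))<.03)&(a<np.dot([.3946,.2427],u)+.025)
    print(n,m.sum(),'bar along x',np.percentile(a[m],[5,50,95]).round(4),'pred',np.dot([.3946,.2427],u),'z top',np.percentile(q[m][:,2],90))
E
```

```text
time: 17.1
tcp_pos: [0.4002, 0.2185, 0.2376]
orientation: [-3.141, -0.0, 1.759]
contact_force: [0.6, -1.2, -0.8]
finger_gap: 0.0402
finger_force: 0.0
turn units [-0. -0. -0.] | after turn shift units [ 0.62 -0.02  2.69] | now-frame shift [ 0.62 -0.02  2.69]
tcp [0.4002 0.2185 0.2376] F [ 0.6 -1.2 -0.8] gap 0.0402 ff 0.0 t 17.1
scene 199 bar along x [0.4288 0.4324 0.4373] pred 0.43308799418749594 z top 0.08093737768453242
top 95 bar along x [0.4283 0.4327 0.4373] pred 0.43308799418749594 z top 0.08242183709587211
```

```bash

python3 -m crank '[[[0.62,-0.02,0],[0,0,0],-0.06],[[0,0,0.5],[0,0,0],-0.06],[[0,0,0.7],[0,0,0],-0.06],[[0,0,0.7],[0,0,0],-0.06],[[0,0,0.5],[0,0,0],-0.06],[[0,0,0.29],[0,0,0],-0.06],[[0,0,0],[0,0,0],-0.06],[[0,0,0],[0,0,0],-0.06]]' 
python3 -m crank '[[[0,0,0],[0,0,0],-1],[[0,0,0],[0,0,0],-1],[[0,0,0],[0,0,0],-1],[[0,0,0],[0,0,0],-1]]' 50
python3 - <<'E'
from h import *
s=manip.get_state();print(s['tcp_pos'])
# arc steps in tool units (tool y=+bin x, tool z=down), 10 deg each
p=lambda t:np.array([-(195*np.cos(t)-5*np.sin(t)),-(195*np.sin(t)+5*np.cos(t))])/40
for a in range(0,60,5): print(a+5,(p(np.radians(a+5))-p(np.radians(a))).round(3))
E
```

```text
time: 18.1
tcp_pos: [0.3965, 0.2411, 0.1311]
orientation: [3.141, -0.0, 1.759]
contact_force: [-0.6, 0.1, -0.1]
finger_gap: 0.0399
finger_force: 0.0
time: 18.6
tcp_pos: [0.3965, 0.2412, 0.1306]
orientation: [3.141, -0.0, 1.759]
contact_force: [3.1, 1.7, 0.7]
finger_gap: 0.0082
finger_force: 48.7
[0.39653165 0.24119702 0.13057601]
5 [ 0.029 -0.424]
10 [ 0.066 -0.42 ]
15 [ 0.103 -0.413]
20 [ 0.138 -0.402]
25 [ 0.173 -0.389]
30 [ 0.206 -0.372]
35 [ 0.238 -0.353]
40 [ 0.268 -0.331]
45 [ 0.295 -0.306]
50 [ 0.321 -0.279]
55 [ 0.344 -0.25 ]
60 [ 0.365 -0.219]
```

```bash

python3 -m crank '[[[0,0.014,-0.212],[0,0,0],-1],[[0,0.015,-0.212],[0,0,0],-1],[[0,0.033,-0.21],[0,0,0],-1],[[0,0.033,-0.21],[0,0,0],-1],[[0,0.05,-0.207],[0,0,0],-1],[[0,0.053,-0.206],[0,0,0],-1],[[0,0.069,-0.201],[0,0,0],-1],[[0,0.069,-0.201],[0,0,0],-1],[[0,0,0],[0,0,0],-1]]' 
python3 -m crank '[[[0,0.086,-0.195],[0,0,0],-1],[[0,0.087,-0.194],[0,0,0],-1],[[0,0.103,-0.186],[0,0,0],-1],[[0,0.103,-0.186],[0,0,0],-1],[[0,0.119,-0.177],[0,0,0],-1],[[0,0.119,-0.176],[0,0,0],-1],[[0,0.134,-0.166],[0,0,0],-1],[[0,0.134,-0.165],[0,0,0],-1],[[0,0,0],[0,0,0],-1]]' 
python3 -m crank '[[[0,0.147,-0.153],[0,0,0],-1],[[0,0.148,-0.153],[0,0,0],-1],[[0,0.16,-0.14],[0,0,0],-1],[[0,0.161,-0.139],[0,0,0],-1],[[0,0.172,-0.125],[0,0,0],-1],[[0,0.172,-0.125],[0,0,0],-1],[[0,0.182,-0.11],[0,0,0],-1],[[0,0.183,-0.109],[0,0,0],-1],[[0,0,0],[0,0,0],-1],[[0,0,0],[0,0,0],-1]]'
python3 - <<'E'
from h import *
s=manip.get_state(); g=s['tcp_pos']-[0,0,.054]; r=g-np.array([.586,.279,.071]); u=np.array([np.cos(np.radians(10.8)),np.sin(np.radians(10.8))])
a,w=-r[:2]@u,r[2]; print(a,w,np.hypot(a,w),'angle',np.degrees(np.arctan2(w,a))-np.degrees(np.arctan2(5,195)))
im,d,m=cap('scene'); P=pts(d,m); np.save('pics/P4',P)
H,S,V=cv2.split(cv2.cvtColor(im,cv2.COLOR_BGR2HSV))
mk=(d>0)&(H>20)&(H<35)&(S>150)&(P[...,2]>.06)&(P[...,1]>.1)&(P[...,0]<.65); mk=cv2.erode(mk.astype(np.uint8),np.ones((5,5)))>0
q=P[mk]; n=np.linalg.svd(q-q.mean(0),full_matrices=0)[2][2]; print(mk.sum(),n,'lid tilt',np.degrees(np.arccos(abs(n[2]))))
cv2.imwrite('pics/s4.png',cv2.resize(im[100:400,120:480],None,fx=2,fy=2))
E
```

```text
time: 19.73
tcp_pos: [0.4092, 0.2436, 0.1973]
orientation: [-3.14, -0.0, 1.759]
contact_force: [-7.5, 0.3, -0.5]
finger_gap: 0.0077
finger_force: 48.9
time: 20.85
tcp_pos: [0.443, 0.2501, 0.2558]
orientation: [-3.138, -0.0, 1.759]
contact_force: [-24.7, -4.6, 17.4]
finger_gap: 0.008
finger_force: 49.9
time: 22.1
tcp_pos: [0.4959, 0.2604, 0.2992]
orientation: [3.14, -0.001, 1.76]
contact_force: [-15.1, -1.1, 22.9]
finger_gap: 0.0081
finger_force: 52.5
0.09195839428843341 0.1742092600018486 0.19699038694946175 angle 60.703342691857614<stdin>:7: RuntimeWarning: Mean of empty slice.
  ret = um.true_divide(
Traceback (most recent call last):
IndexError: index 2 is out of bounds for axis 0 with size 0
```

```bash
python3 - <<'E'
from h import *
im,d,m=cap('scene'); P=pts(d,m)
cv2.imwrite('pics/s4.png',cv2.resize(im[100:400,120:480],None,fx=2,fy=2))
for n in('scene','top'):
    if n=='top': im,d,m=cap(n); P=pts(d,m)
    u=np.array([np.cos(np.radians(10.8)),np.sin(np.radians(10.8))]); v=np.array([-u[1],u[0]])
    H,S,V=cv2.split(cv2.cvtColor(im,cv2.COLOR_BGR2HSV))
    r=P-np.array([.586,.279,.071]); a=-(r[...,:2]@u); b=r[...,:2]@v; w=r[...,2]
    mk=(d>0)&(abs(b)<.075)&(a>.01)&(a<.08)&(w>.02)&(w<.13)&(S>100)
    print(n,mk.sum(),(mk&(H>18)&(H<38)).sum(), np.degrees(np.percentile(np.arctan2(w,a)[mk],[10,30,50,70,90])).round(1) if mk.any() else '')
    if mk.sum()>20: 
        mk2=mk&(H>18)&(H<38); print('slope',np.degrees(np.arctan(np.polyfit(a[mk2],w[mk2],1)[0])))
E
```

```text
scene 146 146 [60.  60.  60.1 60.2 60.6]
slope 59.88999279612646
top 790 787 [61.6 62.3 63.  64.1 66.7]
slope 59.62249894292356
```

View pics/s4.png

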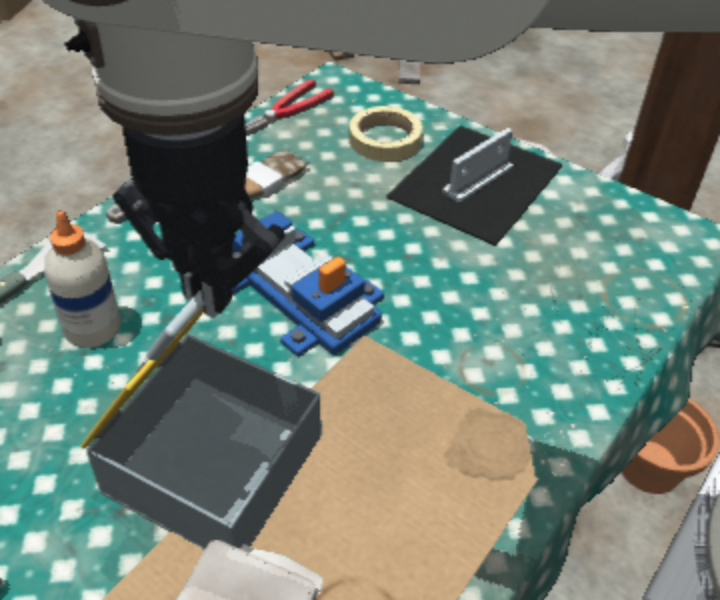

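```bash
python3 -m crank '[[[0,0,0],[0,0,0],-1],[[0,0,0],[0,0,0],-1],[[0,0,0],[0,0,0],-1],[[0,0,0],[0,0,0],-1]]'; python3 -c "
from cell import manip
print(manip.job_done())"
```

```text
time: 22.75
tcp_pos: [0.4959, 0.2603, 0.2992]
orientation: [3.14, -0.001, 1.759]
contact_force: [-15.3, -2.0, 22.6]
finger_gap: 0.0079
finger_force: 52.5
the job is handed in; nothing more can be done
None
```

The job is handed in at 22.75 s of the 67 s allowed: the vise jaw is slid back to its stop, the bracket stands upright and released near the middle of the mat, and the gripper is holding the bin lid at about 60 degrees; I got no verdict back.

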